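# Push the splined T-key home in the spring-loaded purge valve

## Task

First oil the purge valve's socket: push the black nozzle cap of the clamped spray can all the way down for a moment and let it spring back. Then take the T-bar key (the one with four splines) out of the wooden rack, turn it until its splines mesh with the cross-shaped socket of the valve, slide it in and push it fully home against the spring, collar down on the valve. Finish still holding it pressed there: do not let go; leave the round-knob key in the rack and knock nothing else about.

Things in the scene. Friction and masses are not known exactly. Their poses are not given: they have to be found in the camera images.
- key: Steel T-bar key, upright, 95 mm high, 0.24 kg. Origin: lower tip, on its axis; z up, x along the T-bar. Up from the tip: to 30 mm four splines (cross of blades along x and y, 22 mm across, 6 mm thick, last 6 mm tapered); to 35 mm a collar 36 mm wide; to 75 mm a stem 16 mm wide; to 95 mm the T-bar, 70 mm (x) by 16 mm (y). Stands in a rack hole, collar on the rack's top, tip 20 mm over the bench.
- socket (a point): Centre of the mouth of the valve's cross-shaped socket, in the flat top of a 48 x 48 mm brass block, 75 mm above the bench; z up, x and y along its two slots (25 mm across, 8 mm wide). It does not turn; the key fits at any quarter turn. The splines go in 30 mm, until the key's collar lies on the brass. A spring plunger stands 20 mm below the mouth.
- plunger (a joint): How far the spring plunger in the socket is pushed down, m: 0 at rest; it meets the key's tip 20 mm deep and reads 0.010 with the key fully home. Takes 5 N to start, 12 N at 0.010; when let go it lifts the key again (the key's weight does not hold it down).
- valve: Brass purge valve on a fixed 140 x 100 x 12 mm steel base plate; origin under its middle on the bench, below the socket; same axes as the socket. A copper pipe 28 mm across runs along x, 70 mm each way, its top 48 mm above the bench.
- cap_top (a point): Centre of the flat top of the spray can's black nozzle cap (24 mm across, 16 mm high), 178 mm above the bench at rest. The can, 53 mm across, is clamped upright and fixed, 150 to 180 mm to the valve's +y side (seen in the valve's frame).
- cap (a joint): How far the nozzle cap is pressed down, m: 0 at rest, 0.006 fully down. Sprung: about 2.4 N to start, 7.2 N fully down; returns by itself.
- rack: Fixed dark wooden rack block 150 x 60 x 50 mm, long along its x; origin under its middle. Two holes at x = -45 and +45 mm, 25 mm wide, 42 mm deep from the top, hold the two keys.
- bleed_key: bystander: steel key with a round knob 34 mm across instead of a T-bar, 88 mm high (its tip also 20 mm above the bench); stands in the other hole of the rack
- wrench: bystander: steel open-ended wrench 170 mm long lying beyond the valve
- tape: bystander: flat grey ring of tape, 76 mm across, 24 mm high, nearest the robot
- union: bystander: small brass pipe union, 28 mm across, 30 mm high, standing between rack and valve
- nipple: bystander: small copper pipe nipple, 26 mm across, 42 mm high, standing between rack and valve
- paint_tin: bystander: paint tin 96 mm across, 110 mm high, at the back
- screw_jar: bystander: jar 60 mm across, 75 mm high, beyond the rack
- brush: bystander: paint brush 200 mm long lying at the left
Things that resemble listed ones, but are neither listed nor needed, are in the scene too. What is shaped like the valve but blue or turquoise is not meant.

How it is judged:
On the way, in this order (a step that is already met when the one before it is completed fails the run):
1. the nozzle cap is pressed down at least 5 of its 6 mm (value of joint cap above 0.005 m), for 0.1 s.
2. the nozzle cap has sprung back (value of joint cap below 0.001 m), for 0.1 s.
3. the T-bar key is lifted out of the rack by the fingers (height (world z) of key above 0.055 m and contact force between the fingers and key above 1 N), for 0.1 s.
4. the key's splines have entered the socket by 10 mm (horizontal distance between key and socket below 0.004 m and z of key in the frame of socket below -0.01 m), for 0.1 s.
At the end, for the whole second after the job is handed in: The fingers still hold the T-bar key (at least 3 N on it) and keep it pressed home: tip at least 27.5 of 30 mm deep in the socket, within 4 mm of its axis, upright within 0.08 rad, at rest, plunger pushed down at least 8.2 mm; the nozzle cap is up (under 1 mm), and the round-knob key is in the rack (value of joint plunger above 0.0082 m and horizontal distance between key and socket below 0.004 m and z of key in the frame of socket below -0.0275 m and angle between key's own z axis and vertical below 0.08 rad and contact force between the fingers and key above 3 N and linear speed of key below 0.02 m/s and value of joint cap below 0.001 m and distance of bleed_key from where it was at the start of the episode below 0.03 m); the arm keeps its last pose, push and grip.
It fails at once if a bystander on the bench is moved by more than 40 mm (distance of any of wrench, tape, union, nipple, paint_tin, screw_jar, brush from where it was at the start of the episode above 0.04 m).
It fails at once if the round-knob key is taken or moved by more than 30 mm (distance of bleed_key from where it was at the start of the episode above 0.03 m).
It also fails if it takes over 54 s, if anything falls off the work surface, if the arm or the gripper's body presses on something with over 40 N, if the wrist force passes 120 N, or if a joint passes its speed limit or range.

## Robot

A 6-joint arm with a two-finger parallel gripper is mounted at the origin on the work surface. World frame = base frame: x ahead of the robot, y to its left, z up, the work surface at z = 0. Lengths are in m, angles in rad, forces in N, time in s.
With the tool pointing down it reaches from about 0.35 to 0.775 m from the base axis. Payload 7.3 kg.
Tool frame: the origin (TCP) lies midway between the tips of the shut fingers; the grasp point (between the pads) lies 19 mm behind it; z points along the fingers, y is the line along which they close (so a half turn about z gives the same grasp; the last joint's range is limited). The gripper opens to 92 mm and grips with 3 to 60 N. Pads are 19 mm wide; open, the fingers measure 130 mm over their backs; the gripper's body (75 mm by 190 mm) begins 47 mm behind the grasp point.
Start: joints at [1.108, 0.342, 1.524, -0, 1.275, -0.146], TCP at [0.164, 0.499, 0.227] pointing down, gripper open.
Joint ranges: [-2.53, 2.53], [-0.77, 2.02], [0.04, 2.7], [-1, 4.14], [0.28, 2.66], [-3.11, 3.11]. Speed limits (rad/s): [2.57, 2.57, 3.14, 3.14, 3.14, 3.14].

## Interface

Orientations are given as [roll, pitch, yaw] about the fixed x, y, z axes, in that order (R = Rz(yaw) Ry(pitch) Rx(roll)).
In Python, from cell import robot, read_camera, camera_params, nets gives the robot as it stands. The module is installed in compiled form; this text tells all that it offers.
- The arm moves only by the tool step_arm, never from a script. Its argument "steps" is a list of rows, each an object of numbers: "x", "y", "z": the shift along the tool's x, y, z as a fraction of full scale; "rx", "ry", "rz": the turn, a rotation vector about the tool's x, y, z as a fraction of full scale; "claw": the opening, from -1 (shut) to 1 (fully open). In form: [{"x": .., "y": .., "z": .., "rx": .., "ry": .., "rz": .., "claw": ..}, ...]. A call has 1 to 12 rows; each row is the pose to reach, as a shift and turn from the pose commanded when the call began, along the tool's axes at that moment; what a row does not reach only later rows make up. Full scale, the value 1, is 750 mm for a shift and pi/4 rad for a turn. A row lasts 1/12 s, in which the tool goes at most 41.7 mm and 7.16 degrees, less where a joint would pass 70% of its speed; a pose out of reach is approached as far as the arm can. A call with a number of a shift or a turn outside -1 to 1 is refused whole. A call with a gripper value outside its range is refused whole. The fingers move at their own pace and stop on an object; "squeeze" is the grip in N (left out, the last holds). Time passes only in rows, so rows that repeat a pose let the fingers close. It gives the time, the measured TCP pose, the force, the opening and the grip force at its end, in the units of the state.
- robot.observe(): the state, without advancing time (a new reading comes with each control period).
- read_camera(name): name is "scene" or "side" or "wrist"; returns (picture, depth): 480x640x3 uint8, blue, green, red; 480x640 float32, m along the optical axis (not along the pixel's ray), 0 where there is no reading.
- camera_params(name): a dict with "fx", "fy", "cx", "cy" (pixels), "R" (3x3) and "t" (3): a world point X has camera coordinates R X + t; the wrist camera has in their place "hand_eye" (4x4, takes a point from camera to tool coordinates, whose origin is the TCP and whose axes are the flange's). Camera axes: x right, y down, z forward; pixel columns grow to the right and rows downward; lengths in m; the calibration is good to about 2 mm. The wrist camera is an equidistant fisheye: a pixel r from the principal point sees the ray r / f radians off the axis. A picture is of the moment at which its call begins: read the wrist's pose just before it. camera_params takes no time and is no camera call.
- robot.hand_in(): hands the job in; it is judged then, once.
Trained networks look in the newest picture that a camera, given by its name, has taken for a name from the list of things; names that differ only in an ending like _2 or _b are one class to them, and where a whole thing is asked for, a point or a joint stands for the part that bears it (a point fixed in the world has none). Each returns a list of dicts, best first, with "conf" (0 to 1); they miss things now and then, are a little off and sometimes report something else, mostly with a low value. They report only what shows in the picture. A call takes as long as a camera call. They do not tell look-alikes from the thing itself.
- nets.masks_of(camera, query): "region" (480x640 bool, what is visible of it) and "box" ([left, top, right, bottom] in pixels, round what is visible of it).
- nets.landmark_of(camera, query): "pixel" ([row, column] in pixels: a listed point, or the origin of a listed thing).
The state is a dict: "time": time; "qpos": joint angles; "qvel": joint speeds; "joint_efforts": joint torques, N m; "tool_pos": TCP position; "tool_rot": TCP orientation; "contact_force": force on the tool from outside, world axes, zero at the start; "torque": the same for the moment, N m; "opening": finger opening in m; "grip_force": force on a finger pad.
Only numpy, scipy, OpenCV 4.12 (cv2) and the standard library are available. Lean on these libraries where they do the work, as an engineer would, in place of code of your own. Each camera call takes 0.05 s, during which the arm holds its last target. There are 200 camera calls.

## Working session

There is one attempt and no reset: what is moved stays moved. The work goes in short steps, Python scripts to look and compute and a tool call to move; the robot and the scene stay as the last step left them, time stands still between calls to the robot, and variables do not carry over. Pictures are saved under pics/ and viewed, at most 10 in all, crops included, and the job is handed in when it is done.

Besides the shell and the picture viewer there is one more tool, called after "Request:" as name([rows], argument=value, ...), one row to a line, values as JSON. step_arm: Moves the arm, as the interface text tells. Its arguments: {"type":"object","properties":{"steps":{"type":"array","items":{"type":"object","properties":{"x":{"type":"number","minimum":-1,"maximum":1},"y":{"type":"number","minimum":-1,"maximum":1},"z":{"type":"number","minimum":-1,"maximum":1},"rx":{"type":"number","minimum":-1,"maximum":1},"ry":{"type":"number","minimum":-1,"maximum":1},"rz":{"type":"number","minimum":-1,"maximum":1},"claw":{"type":"number"}}}},"squeeze":{"type":"number"}},"required":["steps"]}

```bash
mkdir -p pics; cat > h.py <<'E'
import numpy as np, cv2
from scipy.spatial.transform import Rotation as Ro
from cell import robot, read_camera, camera_params, nets
def world(cam, D, r, c, d=None):
    p=camera_params(cam); d=D[int(round(r)),int(round(c))] if d is None else d
    X=np.array([(c-p['cx'])/p['fx']*d,(r-p['cy'])/p['fy']*d,d])
    return np.array(p['R']).T@(X-np.array(p['t']))
def cloud(cam,D):
    p=camera_params(cam); r,c=np.indices(D.shape)
    X=np.stack([(c-p['cx'])/p['fx']*D,(r-p['cy'])/p['fy']*D,D],-1)
    return (X-np.array(p['t']))@np.array(p['R'])
E
python3 - <<'E'
from h import *
print(robot.observe())
for c in ('scene','side'):
    im,D=read_camera(c); cv2.imwrite(f'pics/{c}0.png',im); np.save(f'{c}0.npy',D)
    p=camera_params(c); print(c,-np.array(p['R']).T@p['t'],p['fx'])
    for q in ('key','bleed_key','valve','cap_top','socket','rack'):
        L=nets.landmark_of(c,q)
        for l in L[:3]:
            print(q,round(l['conf'],2),np.round(l['pixel']),np.round(world(c,D,*l['pixel']),3))
print(camera_params('wrist'))
E
```

```text
{'time': 0.0, 'qpos': array([ 1.10799754e+00,  3.42725565e-01,  1.52501805e+00, -2.71058224e-06,
        1.27540745e+00, -1.46020277e-01]), 'qvel': array([ 0.00115298,  0.00044856,  0.00041505,  0.000504  , -0.00128461,
        0.00016496]), 'joint_efforts': array([ 1.08077940e-03, -4.31243491e+01, -2.44225556e+01,  7.19528552e-02,
        5.58695546e-02, -1.17869176e-04]), 'tool_pos': array([0.16334549, 0.49850973, 0.22604313]), 'tool_rot': array([-3.14005045e+00, -2.24187115e-04,  2.82481476e+00]), 'contact_force': array([ 0.37743346,  0.25174331, -1.11597206]), 'torque': array([-0.03068958,  0.00570874, -0.01084564]), 'grip_force': 0.0, 'opening': 0.091660023875024}
scene [ 1.00051664 -0.66825652  1.06451009] 531.2907301783679
key 0.65 [358. 203.] [ 0.452 -0.27   0.051]
key 0.6 [376. 238.] [ 0.544 -0.265  0.053]
bleed_key 0.82 [375. 236.] [ 0.538 -0.262  0.049]
valve 0.75 [306. 296.] [ 0.538 -0.037  0.042]
valve 0.73 [277. 368.] [0.633 0.149 0.028]
valve 0.6 [324. 145.] [ 0.274 -0.272  0.044]
cap_top 0.65 [213. 307.] [0.46  0.13  0.177]
socket 0.74 [309. 134.] [ 0.236 -0.264  0.06
[... 413 characters left out ...]
0.039  0.041]
cap_top 0.72 [216. 270.] [0.46  0.134 0.179]
socket 0.78 [477. 304.] [ 0.248 -0.264  0.054]
socket 0.61 [282. 339.] [ 0.522 -0.009  0.062]
socket 0.61 [204. 329.] [0.643 0.181 0.064]
rack 0.55 [394. 406.] [ 0.469 -0.263  0.05 ]
{'fx': 371.64829954431775, 'fy': 371.64829954431775, 'cx': 318.90870019657564, 'cy': 237.78351200953975, 'hand_eye': array([[-1.80616166e-03, -9.50610279e-01, -3.10381756e-01,
         8.52856817e-02],
       [ 9.99998363e-01, -1.68420897e-03, -6.60903346e-04,
         1.47291045e-03],
       [ 1.05513777e-04, -3.10382442e-01,  9.50611766e-01,
        -1.58005726e-01],
       [ 0.00000000e+00,  0.00000000e+00,  0.00000000e+00,
         1.00000000e+00]])}
```

View pics/scene0.png

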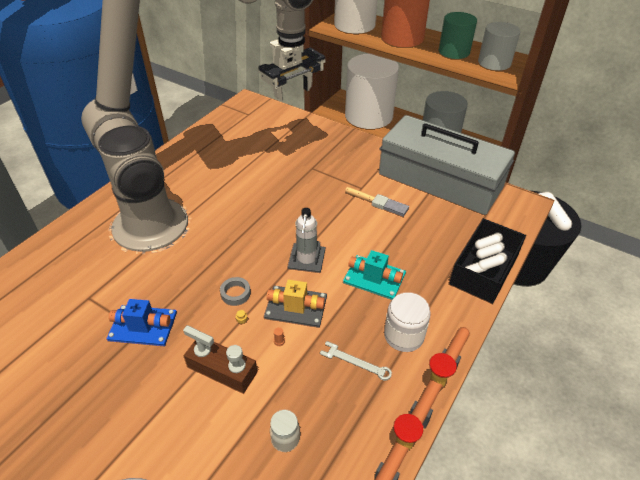

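View pics/side0.png

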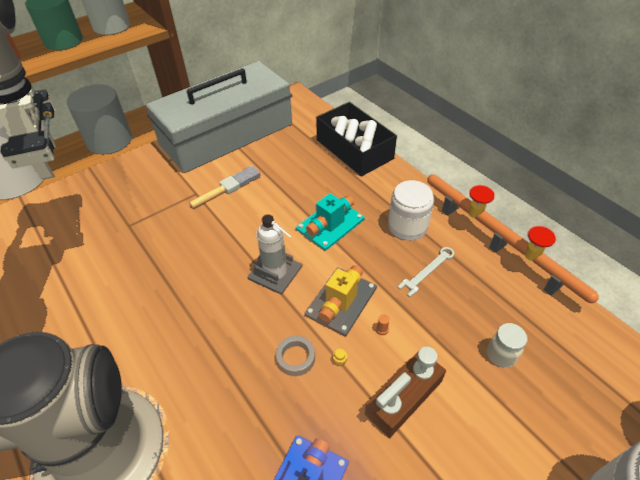

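Scene view: the T-bar key is at (198,340) and the look-alike round-knob key at (235,355). The brass valve is at (295,295); the look-alikes are blue (138,318) and turquoise (375,270). The black cap is at (306,213). The side view agrees: T-bar (395,390), brass socket (342,282), cap (268,220). Next I measure each from the depth clouds and check a close crop.

```bash
python3 - <<'E'
from h import *
def rect(P):
    (c,s,a)=cv2.minAreaRect((P[:,:2]*1000).astype(np.float32)); return np.round(c,1),np.round(s,1),round(a,1)
for c in ('scene','side'):
    D=np.load(f'{c}0.npy'); W=cloud(c,D); im=cv2.imread(f'pics/{c}0.png').astype(int)
    W=W.reshape(-1,3); I=im.reshape(-1,3); ok=D.ravel()>0
    def sel(x,y,r,z0,z1): return ok&(np.hypot(W[:,0]-x,W[:,1]-y)<r)&(W[:,2]>z0)&(W[:,2]<z1)
    for n,a in dict(tbar=(.427,-.262,.055,.108,.122),knob=(.525,-.265,.045,.1,.115),socket=(.52,-.006,.05,.07,.08),cap=(.46,.13,.03,.172,.186),
          base=(.52,-.006,.1,.009,.017),rack=(.48,-.265,.11,.046,.054)).items():
        m=sel(*a); P=W[m]
        if len(P)<5: print(c,n,len(P)); continue
        print(c,n,len(P),'mean',np.round(P.mean(0),4),'zmed',np.round(np.median(P[:,2]),4),rect(P),np.round(I[m].mean(0)))
a=cv2.imread('pics/scene0.png'); b=cv2.imread('pics/side0.png')
f=lambda i,x,y:cv2.resize(i[y:y+100,x:x+130],None,fx=3,fy=3,interpolation=cv2.INTER_CUBIC)
cv2.imwrite('pics/crop0.png',np.vstack([np.hstack([f(a,165,310),f(b,340,340)]),np.hstack([f(a,230,250),f(b,280,250)])]))
E
```

```text
scene tbar 235 mean [ 0.4378 -0.258   0.1144] zmed 0.1147 (array([ 436.2, -256.9]), array([71. , 17.6]), 5.5) [178. 198. 200.]
scene knob 197 mean [ 0.527  -0.2479  0.1076] zmed 0.1081 (array([ 526.1, -247. ]), array([31.7, 33.2]), 83.1) [178. 198. 200.]
scene socket 316 mean [ 0.5216 -0.0171  0.0755] zmed 0.0757 (array([520.9, -16.3]), array([49.2, 51.5]), 22.1) [ 76. 186. 230.]
scene cap 70 mean [0.4544 0.1322 0.1777] zmed 0.1776 (array([455.9, 132.9]), array([24.9, 24.5]), 61.2) [56. 61. 68.]
scene base 890 mean [ 0.5311 -0.0332  0.0129] zmed 0.0129 (array([521.1, -15.8]), array([139.5, 104. ]), 21.6) [ 90.  97. 101.]
scene rack 1078 mean [ 0.4866 -0.2574  0.0504] zmed 0.0505 (array([ 480.2, -251.6]), array([151.6,  63.6]), 7.0) [ 46.  71. 113.]
side tbar 427 mean [ 0.4337 -0.2582  0.1147] zmed 0.1148 (array([ 435.1, -257.4]), array([70.2, 16.5]), 5.5) [187. 206. 205.]
side knob 304 mean [ 0.523  -0.2479  0.1074] zmed 0.1077 (array([ 523.9, -246.7]), array([32.3, 33.6]), 11.8) [187. 206. 206.]
side socket 469 mean [ 0.52   -0.0173  0.0752] zmed 0.0754 (array([520.8, -16.2]), array([51.2, 48.7]), 21.3) [ 59. 195. 229.]
side cap 114 mean [0.4521 0.132  0.1777] zmed 0.1781 (array([452.4, 133.9]), array([25.9, 22.4]), 76.4) [62. 74. 89.]
side base 1331 mean [ 0.5112 -0.0335  0.0126] zmed 0.0126 (array([520.4, -16.3]), array([143.3, 101.9]), 21.7) [100. 112. 120.]
side rack 1752 mean [ 0.4739 -0.2577  0.0504] zmed 0.0504 (array([ 480.3, -251.9]), array([151.9,  60.8]), 6.6) [ 54.  84. 127.]
```

View pics/crop0.png

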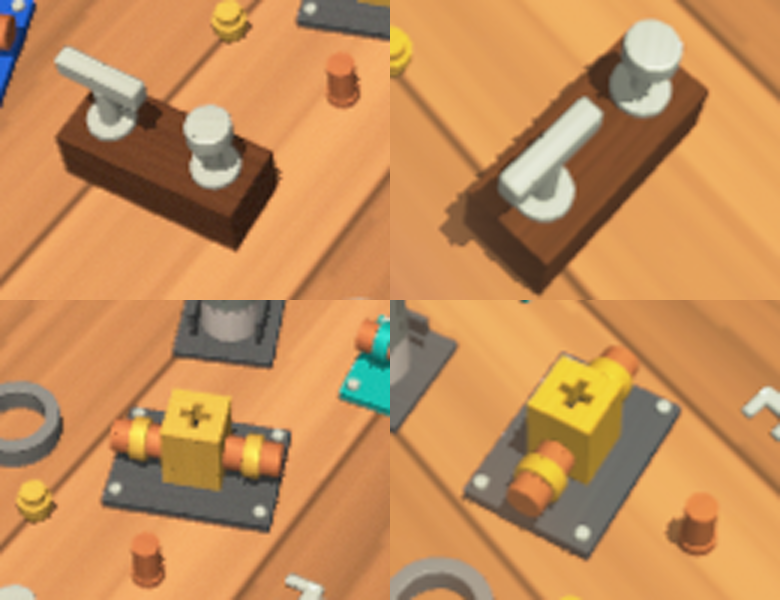

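The measurements agree with the stated heights and sizes, and both cameras agree with each other:

| Thing | Position (m) | Yaw |
|---|---|---|
| Socket | (0.521, -0.016) | 21.6° |
| T-bar key | (0.4356, -0.257) | about 6° |
| Cap | (0.454, 0.133) | n/a |

I first move above the cap with the gripper shut.

Request:
step_arm([
  {"x":-0.52,"y":-0.342,"rz":1,"claw":-1},
  {"x":-0.52,"y":-0.342,"rz":1,"claw":-1},
  {"x":-0.52,"y":-0.342,"rz":1,"claw":-1},
  {"x":-0.52,"y":-0.342,"rz":1,"claw":-1},
  {"x":-0.52,"y":-0.342,"rz":1,"claw":-1},
  {"x":-0.52,"y":-0.342,"rz":1,"claw":-1},
  {"x":-0.52,"y":-0.342,"rz":1,"claw":-1},
  {"x":-0.52,"y":-0.342,"rz":1,"claw":-1},
  {"x":-0.52,"y":-0.342,"rz":1,"claw":-1},
  {"x":-0.52,"y":-0.342,"rz":1,"claw":-1},
  {"x":-0.52,"y":-0.342,"rz":1,"claw":-1},
  {"x":-0.52,"y":-0.342,"rz":1,"claw":-1},
])

```text
$.steps[0]: bad value
```

```bash
cat >> h.py <<'E'
def to(pos,yaw_deg):
    s=robot.observe(); R=Ro.from_euler('xyz',s['tool_rot']); p=np.array(s['tool_pos'])
    T=Ro.from_euler('xyz',[np.pi,0,np.radians(yaw_deg)])
    print('shift frac',np.round(R.inv().apply(np.array(pos)-p)/.75,4),'turn frac',np.round((R.inv()*T).as_rotvec()/(np.pi/4),4))
    print({k:np.round(s[k],4) for k in ('time','tool_pos','tool_rot','contact_force','opening','grip_force','qpos')})
E
python3 -c "
from h import *
to([.454,.1335,.171],5.5)"
```

```text
shift frac [-0.5198 -0.3423  0.0743] turn frac [ 1.0000e-04 -2.0000e-04  3.4744e+00]
{'time': np.float64(0.7), 'tool_pos': array([0.1635, 0.4989, 0.2268]), 'tool_rot': array([3.1415, 0.    , 2.8248]), 'contact_force': array([ 1.6223, -0.6443, -0.0602]), 'opening': np.float64(0.0919), 'grip_force': np.float64(0.0), 'qpos': array([ 1.108 ,  0.342 ,  1.5241, -0.    ,  1.2754, -0.146 ])}
```

Request:
step_arm([
  {"x":-0.52,"y":-0.342,"z":0,"rx":0,"ry":0,"rz":1,"claw":-1},
  {"x":-0.52,"y":-0.342,"z":0,"rx":0,"ry":0,"rz":1,"claw":-1},
  {"x":-0.52,"y":-0.342,"z":0,"rx":0,"ry":0,"rz":1,"claw":-1},
  {"x":-0.52,"y":-0.342,"z":0,"rx":0,"ry":0,"rz":1,"claw":-1},
  {"x":-0.52,"y":-0.342,"z":0,"rx":0,"ry":0,"rz":1,"claw":-1},
  {"x":-0.52,"y":-0.342,"z":0,"rx":0,"ry":0,"rz":1,"claw":-1},
  {"x":-0.52,"y":-0.342,"z":0,"rx":0,"ry":0,"rz":1,"claw":-1},
  {"x":-0.52,"y":-0.342,"z":0,"rx":0,"ry":0,"rz":1,"claw":-1},
  {"x":-0.52,"y":-0.342,"z":0,"rx":0,"ry":0,"rz":1,"claw":-1},
  {"x":-0.52,"y":-0.342,"z":0,"rx":0,"ry":0,"rz":1,"claw":-1},
  {"x":-0.52,"y":-0.342,"z":0,"rx":0,"ry":0,"rz":1,"claw":-1},
  {"x":-0.52,"y":-0.342,"z":0,"rx":0,"ry":0,"rz":1,"claw":-1},
])

```text
time: 1.7
tool_pos: [0.4576, 0.1292, 0.2268]
tool_rot: [3.14, 0.002, 2.035]
contact_force: [-0.1, -1.2, 0.4]
opening: 0.0165
grip_force: 0.0
```

```bash
python3 -c "
from h import *
to([.454,.1335,.171],5.5)"
```

```text
shift frac [ 0.0074 -0.0018  0.0744] turn frac [4.1000e-03 4.0000e-04 2.4688e+00]
{'time': np.float64(1.7), 'tool_pos': array([0.4576, 0.1292, 0.2268]), 'tool_rot': array([3.1403e+00, 2.4000e-03, 2.0350e+00]), 'contact_force': array([-0.0659, -1.1504,  0.4497]), 'opening': np.float64(0.0165), 'grip_force': np.float64(0.0), 'qpos': array([ 0.1151,  0.2503,  1.6547, -0.0019,  1.2345, -0.3485])}
```

Request:
step_arm([
  {"x":0,"y":0,"z":0,"rx":0,"ry":0,"rz":1,"claw":-1},
  {"x":0,"y":0,"z":0,"rx":0,"ry":0,"rz":1,"claw":-1},
  {"x":0,"y":0,"z":0,"rx":0,"ry":0,"rz":1,"claw":-1},
  {"x":0,"y":0,"z":0,"rx":0,"ry":0,"rz":1,"claw":-1},
  {"x":0,"y":0,"z":0.04,"rx":0,"ry":0,"rz":1,"claw":-1},
  {"x":0,"y":0,"z":0.05,"rx":0,"ry":0,"rz":1,"claw":-1},
  {"x":0,"y":0,"z":0.055,"rx":0,"ry":0,"rz":1,"claw":-1},
  {"x":0,"y":0,"z":0.055,"rx":0,"ry":0,"rz":1,"claw":-1},
])

```text
time: 2.37
tool_pos: [0.4533, 0.134, 0.1845]
tool_rot: [-3.139, 0.001, 1.253]
contact_force: [0.4, 0.4, -0.2]
opening: 0.0004
grip_force: 0.0
```

```bash
python3 -c "
from h import *
to([.454,.1335,.171],5.5)"
```

```text
shift frac [-0.0003  0.0011  0.018 ] turn frac [-0.0018  0.0024  1.4731]
{'time': np.float64(2.3667), 'tool_pos': array([0.4533, 0.134 , 0.1845]), 'tool_rot': array([-3.1395e+00,  8.0000e-04,  1.2530e+00]), 'contact_force': array([ 0.4062,  0.4228, -0.2239]), 'opening': np.float64(0.0004), 'grip_force': np.float64(0.0), 'qpos': array([1.2490e-01, 2.8980e-01, 1.7262e+00, 3.0000e-04, 1.1278e+00,
       4.4260e-01])}
```

Press down, reading the force.

Request:
step_arm([
  {"x":0,"y":0,"z":0.01,"rx":0,"ry":0,"rz":0,"claw":-1},
  {"x":0,"y":0,"z":0.015,"rx":0,"ry":0,"rz":0,"claw":-1},
  {"x":0,"y":0,"z":0.018,"rx":0,"ry":0,"rz":0,"claw":-1},
  {"x":0,"y":0,"z":0.018,"rx":0,"ry":0,"rz":0,"claw":-1},
  {"x":0,"y":0,"z":0.018,"rx":0,"ry":0,"rz":0,"claw":-1},
  {"x":0,"y":0,"z":0.018,"rx":0,"ry":0,"rz":0,"claw":-1},
])

```text
time: 2.87
tool_pos: [0.4548, 0.1341, 0.1729]
tool_rot: [3.14, -0.001, 1.255]
contact_force: [-0.5, 0.8, 6.2]
opening: 0.0002
grip_force: 3.2
```

Request:
step_arm([
  {"x":0,"y":0,"z":0.003,"rx":0,"ry":0,"rz":0,"claw":-1},
  {"x":0,"y":0,"z":0.004,"rx":0,"ry":0,"rz":0,"claw":-1},
  {"x":0,"y":0,"z":0.004,"rx":0,"ry":0,"rz":0,"claw":-1},
  {"x":0,"y":0,"z":0.004,"rx":0,"ry":0,"rz":0,"claw":-1},
  {"x":0,"y":0,"z":0.004,"rx":0,"ry":0,"rz":0,"claw":-1},
])

```text
time: 3.28
tool_pos: [0.455, 0.1341, 0.172]
tool_rot: [3.138, -0.002, 1.255]
contact_force: [-7.6, 0.2, 24.7]
opening: -0.0001
grip_force: 11.8
```

24.7 N is well past the 7.2 N needed at full travel, so the cap is bottomed. I retreat upward, then swing to the key.

Request:
step_arm([
  {"x":0,"y":0,"z":-0.02,"rx":0,"ry":0,"rz":0,"claw":-1},
  {"x":0,"y":0,"z":-0.05,"rx":0,"ry":0,"rz":0,"claw":-1},
  {"x":0,"y":0,"z":-0.08,"rx":0,"ry":0,"rz":0,"claw":-1},
  {"x":0,"y":0,"z":-0.08,"rx":0,"ry":0,"rz":0.5,"claw":-1},
  {"x":0,"y":0,"z":-0.08,"rx":0,"ry":0,"rz":1,"claw":-1},
  {"x":0,"y":0,"z":-0.08,"rx":0,"ry":0,"rz":1,"claw":-1},
  {"x":0,"y":0,"z":-0.08,"rx":0,"ry":0,"rz":1,"claw":-1},
  {"x":0,"y":0,"z":-0.08,"rx":0,"ry":0,"rz":1,"claw":-1},
  {"x":0,"y":0,"z":-0.08,"rx":0,"ry":0,"rz":1,"claw":-1},
  {"x":0,"y":0,"z":-0.08,"rx":0,"ry":0,"rz":1,"claw":-1},
  {"x":0,"y":0,"z":-0.08,"rx":0,"ry":0,"rz":1,"claw":-1},
  {"x":0,"y":0,"z":-0.08,"rx":0,"ry":0,"rz":1,"claw":-1},
])

```text
time: 4.28
tool_pos: [0.4541, 0.1337, 0.2289]
tool_rot: [-3.141, 0.0, 0.471]
contact_force: [0.3, -0.2, 0.1]
opening: 0.0003
grip_force: 0.0
```

```bash
python3 -c "
from h import *
to([.4356,-.257,.2],5.8)"
```

```text
shift frac [-0.2582  0.4531  0.0385] turn frac [-1.000e-04  3.000e-04  4.704e-01]
{'time': np.float64(4.2833), 'tool_pos': array([0.4541, 0.1337, 0.2289]), 'tool_rot': array([-3.1415e+00,  2.0000e-04,  4.7070e-01]), 'contact_force': array([ 0.3457, -0.2116,  0.1066]), 'opening': np.float64(0.0003), 'grip_force': np.float64(0.0), 'qpos': array([1.2410e-01, 2.4570e-01, 1.6549e+00, 1.0000e-04, 1.2412e+00,
       1.2242e+00])}
```

Request:
step_arm([
  {"x":-0.258,"y":0.453,"z":0,"rx":0,"ry":0,"rz":0.47,"claw":0.2},
  {"x":-0.258,"y":0.453,"z":0,"rx":0,"ry":0,"rz":0.47,"claw":0.2},
  {"x":-0.258,"y":0.453,"z":0,"rx":0,"ry":0,"rz":0.47,"claw":0.2},
  {"x":-0.258,"y":0.453,"z":0,"rx":0,"ry":0,"rz":0.47,"claw":0.2},
  {"x":-0.258,"y":0.453,"z":0,"rx":0,"ry":0,"rz":0.47,"claw":0.2},
  {"x":-0.258,"y":0.453,"z":0,"rx":0,"ry":0,"rz":0.47,"claw":0.2},
  {"x":-0.258,"y":0.453,"z":0,"rx":0,"ry":0,"rz":0.47,"claw":0.2},
  {"x":-0.258,"y":0.453,"z":0,"rx":0,"ry":0,"rz":0.47,"claw":0.2},
  {"x":-0.258,"y":0.453,"z":0,"rx":0,"ry":0,"rz":0.47,"claw":0.2},
  {"x":-0.258,"y":0.453,"z":0.038,"rx":0,"ry":0,"rz":0.47,"claw":0.2},
  {"x":-0.258,"y":0.453,"z":0.038,"rx":0,"ry":0,"rz":0.47,"claw":0.2},
  {"x":-0.258,"y":0.453,"z":0.038,"rx":0,"ry":0,"rz":0.47,"claw":0.2},
])

```text
time: 5.28
tool_pos: [0.434, -0.2569, 0.1991]
tool_rot: [-3.139, 0.003, 0.099]
contact_force: [-0.2, -0.2, 0.4]
opening: 0.0549
grip_force: 0.0
```

```bash
python3 -c "
from h import *
D=read_camera('side')[1]; W=cloud('side',D).reshape(-1,3)
m=(np.hypot(W[:,0]-.454,W[:,1]-.1335)<.014)&(W[:,2]>.16)&(W[:,2]<.19); print('cap z',np.median(W[m,2]),m.sum())
im,_=read_camera('wrist'); cv2.imwrite('pics/w1.png',im)
to([.4356,-.257,.084],5.8)"
```

```text
cap z nan 0
shift frac [0.0002 0.0012 0.156 ] turn frac [-0.0003 -0.0005 -0.0005]
{'time': np.float64(5.3833), 'tool_pos': array([ 0.4353, -0.2561,  0.201 ]), 'tool_rot': array([-3.1414e+00, -4.0000e-04,  1.0090e-01]), 'contact_force': array([-0.02  ,  0.8898,  0.3685]), 'opening': np.float64(0.0549), 'grip_force': np.float64(0.0), 'qpos': array([-6.8400e-01,  3.2850e-01,  1.6191e+00,  5.0000e-04,  1.1938e+00,
        7.8580e-01])}
  return _methods._mean(a, axis=axis, dtype=dtype,
  ret = ret.dtype.type(ret / rcount)
```

View pics/w1.png

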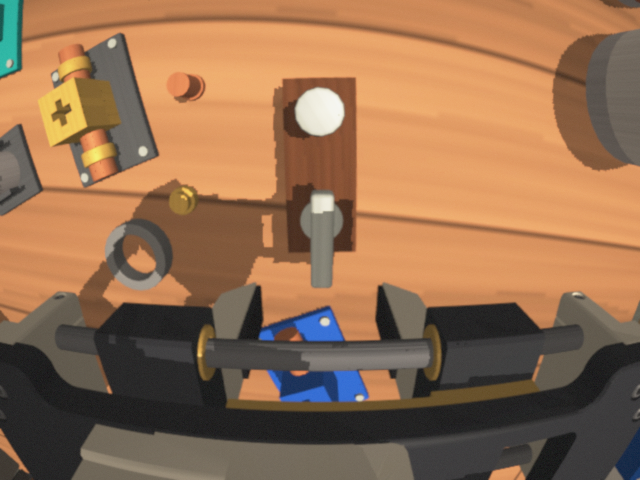

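The wrist view shows the T-bar at (321,240), centred between the open fingers (col ~320) and lined up with them. The round knob is clear at (320,110). I descend and grip.

Request:
step_arm([
  {"x":0,"y":0.001,"z":0.05,"rx":0,"ry":0,"rz":0,"claw":0.2},
  {"x":0,"y":0.001,"z":0.09,"rx":0,"ry":0,"rz":0,"claw":0.2},
  {"x":0,"y":0.001,"z":0.12,"rx":0,"ry":0,"rz":0,"claw":0.2},
  {"x":0,"y":0.001,"z":0.145,"rx":0,"ry":0,"rz":0,"claw":0.2},
  {"x":0,"y":0.001,"z":0.156,"rx":0,"ry":0,"rz":0,"claw":0.2},
  {"x":0,"y":0.001,"z":0.156,"rx":0,"ry":0,"rz":0,"claw":0.2},
  {"x":0,"y":0.001,"z":0.156,"rx":0,"ry":0,"rz":0,"claw":0.2},
])

```text
time: 5.97
tool_pos: [0.436, -0.2573, 0.0846]
tool_rot: [3.141, -0.001, 0.101]
contact_force: [-0.2, 0.1, 0.7]
opening: 0.0551
grip_force: 0.0
```

Request:
step_arm([
  {"x":0,"y":0,"z":0,"rx":0,"ry":0,"rz":0,"claw":-1},
  {"x":0,"y":0,"z":0,"rx":0,"ry":0,"rz":0,"claw":-1},
  {"x":0,"y":0,"z":0,"rx":0,"ry":0,"rz":0,"claw":-1},
  {"x":0,"y":0,"z":0,"rx":0,"ry":0,"rz":0,"claw":-1},
  {"x":0,"y":0,"z":0,"rx":0,"ry":0,"rz":0,"claw":-1},
  {"x":0,"y":0,"z":0,"rx":0,"ry":0,"rz":0,"claw":-1},
  {"x":0,"y":0,"z":0,"rx":0,"ry":0,"rz":0,"claw":-1},
  {"x":0,"y":0,"z":0,"rx":0,"ry":0,"rz":0,"claw":-1},
], squeeze=55)

```text
time: 6.63
tool_pos: [0.4351, -0.2577, 0.0835]
tool_rot: [3.142, -0.0, 0.099]
contact_force: [-0.3, -1.0, 0.3]
opening: 0.0155
grip_force: 55.0
```

Request:
step_arm([
  {"x":0,"y":0,"z":-0.02,"rx":0,"ry":0,"rz":0,"claw":-1},
  {"x":0,"y":0,"z":-0.04,"rx":0,"ry":0,"rz":0,"claw":-1},
  {"x":0,"y":0,"z":-0.06,"rx":0,"ry":0,"rz":0,"claw":-1},
  {"x":0,"y":0,"z":-0.08,"rx":0,"ry":0,"rz":0,"claw":-1},
  {"x":0,"y":0,"z":-0.1,"rx":0,"ry":0,"rz":0,"claw":-1},
  {"x":0,"y":0,"z":-0.115,"rx":0,"ry":0,"rz":0,"claw":-1},
  {"x":0,"y":0,"z":-0.115,"rx":0,"ry":0,"rz":0,"claw":-1},
  {"x":0,"y":0,"z":-0.115,"rx":0,"ry":0,"rz":0,"claw":-1},
])

```text
time: 7.3
tool_pos: [0.435, -0.2575, 0.1695]
tool_rot: [3.142, -0.0, 0.099]
contact_force: [-1.1, -0.3, -2.6]
opening: 0.0156
grip_force: 55.0
```

```bash
cat > k.py <<'E'
from h import *
def look(save=None):
    p=np.array(robot.observe()['tool_pos']); 
    for c in ('scene','side'):
        im,D=read_camera(c); W=cloud(c,D).reshape(-1,3); h=np.hypot(W[:,0]-p[0],W[:,1]-p[1])
        for n,r,a,b in (('collar/blades',.025,-.06,-.034),('blades',.022,-.062,-.045),('tbar',.042,.02,.036)):
            z=W[:,2]-p[2]; P=W[(h<r)&(z>a)&(z<b)&(D.ravel()>0)]
            if len(P)>5: print(c,n,len(P),'z',np.round([P[:,2].min(),P[:,2].max()],4),'mean',np.round(P.mean(0),4),[np.round(v,1) for v in cv2.minAreaRect((P[:,:2]*1000).astype(np.float32))])
        if save: cv2.imwrite(f'pics/{save}_{c}.png',im)
E
python3 -c "
from k import *
look('lift')
to([.5208,-.0162,.175],21.6)"
```

```text
scene collar/blades 36 z [0.1105 0.1348] mean [ 0.4418 -0.2608  0.1201] [array([ 444.2, -258.7]), array([25.4, 12.2]), np.float64(62.2)]
scene blades 31 z [0.1082 0.1239] mean [ 0.4412 -0.2607  0.1168] [array([ 440.9, -260.9]), array([19.5,  5.9]), np.float64(52.9)]
scene tbar 178 z [0.1895 0.2048] mean [ 0.4551 -0.2577  0.1979] [array([ 453. , -259.8]), array([56.4, 34.9]), np.float64(79.3)]
side collar/blades 16 z [0.1113 0.1354] mean [ 0.4261 -0.2606  0.118 ] [array([ 426.6, -264.6]), array([10.8, 20.1]), np.float64(50.3)]
side blades 14 z [0.108  0.1179] mean [ 0.4279 -0.2605  0.1137] [array([ 429.7, -262.1]), array([ 3. , 18.4]), np.float64(50.3)]
side tbar 208 z [0.1896 0.2043] mean [ 0.4119 -0.2563  0.1982] [array([ 417.4, -253.5]), array([40.4, 23.2]), np.float64(41.2)]
shift frac [ 0.1464 -0.3083 -0.0083] turn frac [-0.0022  0.0016 -0.3534]
{'time': np.float64(7.4), 'tool_pos': array([ 0.4345, -0.2571,  0.1686]), 'tool_rot': array([-3.14e+00,  1.50e-03,  9.95e-02]), 'contact_force': array([-0.4917, -1.1367, -2.3887]), 'opening': np.float64(0.0161), 'grip_force': np.float64(54.9867), 'qpos': array([-6.8630e-01,  3.6310e-01,  1.6654e+00,  1.0000e-04,  1.1153e+00,
        7.8500e-01])}
```

Key held: the weight reads -2.4 N and the tip is about 64 mm below the TCP. I move it over the socket and turn it to 21.6°.

Request:
step_arm([
  {"x":0.025,"y":-0.05,"z":0,"rx":0,"ry":0,"rz":-0.05,"claw":-1},
  {"x":0.05,"y":-0.1,"z":0,"rx":0,"ry":0,"rz":-0.15,"claw":-1},
  {"x":0.075,"y":-0.15,"z":0,"rx":0,"ry":0,"rz":-0.25,"claw":-1},
  {"x":0.1,"y":-0.2,"z":0,"rx":0,"ry":0,"rz":-0.353,"claw":-1},
  {"x":0.12,"y":-0.25,"z":0,"rx":0,"ry":0,"rz":-0.353,"claw":-1},
  {"x":0.14,"y":-0.285,"z":0,"rx":0,"ry":0,"rz":-0.353,"claw":-1},
  {"x":0.146,"y":-0.308,"z":0,"rx":0,"ry":0,"rz":-0.353,"claw":-1},
  {"x":0.146,"y":-0.308,"z":0,"rx":0,"ry":0,"rz":-0.353,"claw":-1},
  {"x":0.146,"y":-0.308,"z":0,"rx":0,"ry":0,"rz":-0.353,"claw":-1},
  {"x":0.146,"y":-0.308,"z":0,"rx":0,"ry":0,"rz":-0.353,"claw":-1},
])

```text
time: 8.23
tool_pos: [0.5206, -0.0174, 0.1689]
tool_rot: [-3.141, 0.002, 0.377]
contact_force: [0.3, 0.3, -2.5]
opening: 0.0156
grip_force: 55.0
```

```bash
python3 - <<'E'
from k import *
look('over')
to([.5208,-.0162,.1455],21.6)
a=cv2.imread('pics/over_scene.png'); b=cv2.imread('pics/over_side.png')
f=lambda i,x,y:cv2.resize(i[y:y+133,x:x+133],None,fx=3,fy=3,interpolation=cv2.INTER_CUBIC)
cv2.imwrite('pics/over.png',np.hstack([f(a,230,190),f(b,275,190)]))
E
```

```text
scene collar/blades 34 z [0.1097 0.1287] mean [ 0.5248 -0.021   0.1179] [array([523.7, -20.2]), array([20.6, 15. ]), np.float64(26.4)]
scene blades 31 z [0.1087 0.1231] mean [ 0.5247 -0.0205  0.1165] [array([523.7, -20.2]), array([20.6, 15. ]), np.float64(26.4)]
scene tbar 44 z [0.1902 0.2029] mean [ 0.549  -0.0091  0.1974] [array([547.7,  -7.5]), array([15. , 13.7]), np.float64(26.7)]
side collar/blades 39 z [0.1104 0.1256] mean [ 0.5172 -0.0228  0.1174] [array([515.8, -21.5]), array([10.3, 20.9]), np.float64(30.0)]
side blades 39 z [0.1088 0.1235] mean [ 0.5169 -0.0226  0.117 ] [array([515.8, -21.5]), array([10.3, 20.9]), np.float64(30.0)]
side tbar 265 z [0.1889 0.2048] mean [ 0.506  -0.0262  0.1982] [array([509.1, -28.8]), array([34.3, 53.6]), np.float64(43.9)]
shift frac [ 0.0009 -0.0021  0.0317] turn frac [-0.0003  0.001  -0.0022]
{'time': np.float64(8.3333), 'tool_pos': array([ 0.5208, -0.018 ,  0.1693]), 'tool_rot': array([-3.1413e+00,  8.0000e-04,  3.7520e-01]), 'contact_force': array([-1.081 ,  0.2877, -2.4382]), 'opening': np.float64(0.0155), 'grip_force': np.float64(54.9852), 'qpos': array([-1.8150e-01,  3.8930e-01,  1.6218e+00, -2.0000e-04,  1.1313e+00,
        1.0142e+00])}
```

View pics/over.png

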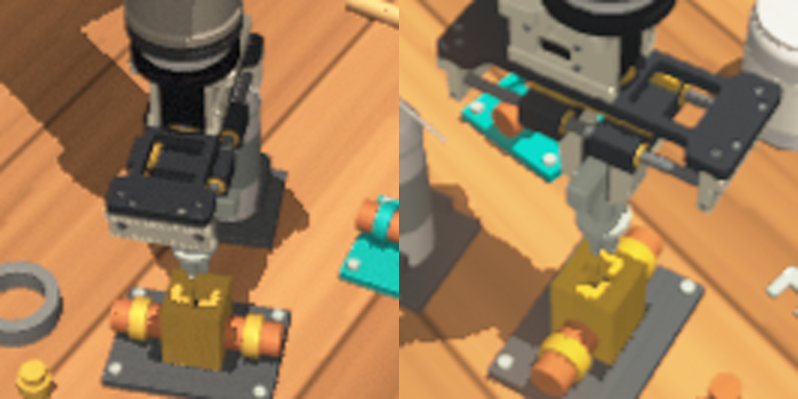

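The crops show the blades directly over the cross in the brass valve: scene crop (190,270), side crop (600,245). I correct about 1.5 mm in y and descend to a probe depth.

Request:
step_arm([
  {"x":0.001,"y":-0.002,"z":0.01,"rx":0,"ry":0,"rz":0,"claw":-1},
  {"x":0.001,"y":-0.002,"z":0.02,"rx":0,"ry":0,"rz":0,"claw":-1},
  {"x":0.001,"y":-0.002,"z":0.03,"rx":0,"ry":0,"rz":0,"claw":-1},
  {"x":0.001,"y":-0.002,"z":0.036,"rx":0,"ry":0,"rz":0,"claw":-1},
  {"x":0.001,"y":-0.002,"z":0.039,"rx":0,"ry":0,"rz":0,"claw":-1},
  {"x":0.001,"y":-0.002,"z":0.042,"rx":0,"ry":0,"rz":0,"claw":-1},
  {"x":0.001,"y":-0.002,"z":0.044,"rx":0,"ry":0,"rz":0,"claw":-1},
  {"x":0.001,"y":-0.002,"z":0.044,"rx":0,"ry":0,"rz":0,"claw":-1},
])

```text
time: 9.0
tool_pos: [0.5212, -0.0152, 0.1365]
tool_rot: [-3.141, 0.0, 0.377]
contact_force: [0.1, 0.2, -2.5]
opening: 0.0155
grip_force: 55.0
```

Request:
step_arm([
  {"x":0,"y":0.001,"z":0.003,"rx":0,"ry":0,"rz":0,"claw":-1},
  {"x":0,"y":0.001,"z":0.006,"rx":0,"ry":0,"rz":0,"claw":-1},
  {"x":0,"y":0.001,"z":0.009,"rx":0,"ry":0,"rz":0,"claw":-1},
  {"x":0,"y":0.001,"z":0.009,"rx":0,"ry":0,"rz":0,"claw":-1},
  {"x":0,"y":0.001,"z":0.009,"rx":0,"ry":0,"rz":0,"claw":-1},
])

```text
time: 9.42
tool_pos: [0.5211, -0.0159, 0.1296]
tool_rot: [-3.141, 0.001, 0.377]
contact_force: [-1.8, -0.4, -3.0]
opening: 0.0156
grip_force: 55.0
```

The tip is about 9 mm in with no resistance. I continue.

Request:
step_arm([
  {"x":0,"y":0,"z":0.004,"rx":0,"ry":0,"rz":0,"claw":-1},
  {"x":0,"y":0,"z":0.008,"rx":0,"ry":0,"rz":0,"claw":-1},
  {"x":0,"y":0,"z":0.012,"rx":0,"ry":0,"rz":0,"claw":-1},
  {"x":0,"y":0,"z":0.012,"rx":0,"ry":0,"rz":0,"claw":-1},
  {"x":0,"y":0,"z":0.012,"rx":0,"ry":0,"rz":0,"claw":-1},
])

```text
time: 9.83
tool_pos: [0.5211, -0.0158, 0.1204]
tool_rot: [-3.141, 0.001, 0.377]
contact_force: [-2.9, -0.4, -2.7]
opening: 0.0154
grip_force: 55.0
```

Request:
step_arm([
  {"x":0,"y":0,"z":0.004,"rx":0,"ry":0,"rz":0,"claw":-1},
  {"x":0,"y":0,"z":0.008,"rx":0,"ry":0,"rz":0,"claw":-1},
  {"x":0,"y":0,"z":0.011,"rx":0,"ry":0,"rz":0,"claw":-1},
  {"x":0,"y":0,"z":0.013,"rx":0,"ry":0,"rz":0,"claw":-1},
  {"x":0,"y":0,"z":0.013,"rx":0,"ry":0,"rz":0,"claw":-1},
  {"x":0,"y":0,"z":0.013,"rx":0,"ry":0,"rz":0,"claw":-1},
], squeeze=60)

```text
time: 10.33
tool_pos: [0.5214, -0.016, 0.1121]
tool_rot: [3.141, -0.0, 0.377]
contact_force: [-5.9, -1.1, 6.9]
opening: 0.0156
grip_force: 60.0
```

Request:
step_arm([
  {"x":-0.001,"y":0,"z":0.003,"rx":0,"ry":0,"rz":0,"claw":-1},
  {"x":-0.001,"y":0,"z":0.005,"rx":0,"ry":0,"rz":0,"claw":-1},
  {"x":-0.001,"y":0,"z":0.007,"rx":0,"ry":0,"rz":0,"claw":-1},
  {"x":-0.001,"y":0,"z":0.007,"rx":0,"ry":0,"rz":0,"claw":-1},
  {"x":-0.001,"y":0,"z":0.007,"rx":0,"ry":0,"rz":0,"claw":-1},
  {"x":-0.001,"y":0,"z":0.007,"rx":0,"ry":0,"rz":0,"claw":-1},
])

```text
time: 10.83
tool_pos: [0.5214, -0.0162, 0.1085]
tool_rot: [3.14, -0.002, 0.377]
contact_force: [-9.7, -0.9, 19.0]
opening: 0.0159
grip_force: 60.0
```

Net push is about 21 N with the tip about 30 mm deep, so the collar should be seated. I check this in the cameras.

```bash
python3 - <<'E'
from k import *
p=np.array(robot.observe()['tool_pos'])
S=[]
for c,x,y in (('scene',230,190),('side',275,190)):
    im,D=read_camera(c); W=cloud(c,D); w=W.reshape(-1,3)
    h=np.hypot(w[:,0]-p[0],w[:,1]-p[1])
    # T-bar top (bright steel near the bar line), collar top, cap, knob
    for n,cx,cy,r,a,b in (('collar',p[0],p[1],.019,.07,.09),('tbartop',p[0],p[1],.036,.13,.145),('cap',.454,.1335,.014,.165,.19),('knob',.525,-.2465,.014,.1,.115)):
        P=w[(np.hypot(w[:,0]-cx,w[:,1]-cy)<r)&(w[:,2]>a)&(w[:,2]<b)]
        if len(P): print(c,n,len(P),np.round(np.percentile(P[:,2],[50,95]),4),np.round(P.mean(0),4))
    S.append(cv2.resize(im[y:y+133,x:x+133],None,fx=3,fy=3,interpolation=cv2.INTER_CUBIC))
cv2.imwrite('pics/fin.png',np.hstack(S))
to([.5208,-.0162,.1085],21.6)
E
```

```text
scene collar 52 [0.0783 0.0817] [ 0.5271 -0.027   0.0778]
scene tbartop 40 [0.1378 0.1421] [ 0.5501 -0.0082  0.137 ]
scene knob 125 [0.1085 0.111 ] [ 0.5251 -0.2465  0.1084]
side collar 168 [0.0804 0.0853] [ 0.5172 -0.0229  0.0802]
side tbartop 205 [0.139  0.1428] [ 0.5054 -0.0242  0.1379]
side cap 137 [0.1776 0.1802] [0.4514 0.1313 0.176 ]
side knob 187 [0.1083 0.1106] [ 0.5246 -0.2466  0.1084]
shift frac [-0.0007 -0.0002 -0.    ] turn frac [ 0.0017 -0.003  -0.0001]
{'time': np.float64(10.9333), 'tool_pos': array([ 0.5214, -0.0161,  0.1085]), 'tool_rot': array([ 3.1403e+00, -2.4000e-03,  3.7700e-01]), 'contact_force': array([-8.9674, -0.3345, 19.1544]), 'opening': np.float64(0.0159), 'grip_force': np.float64(59.9969), 'qpos': array([-1.7800e-01,  4.6140e-01,  1.6985e+00,  1.0000e-04,  9.7890e-01,
        1.0157e+00])}
```

View pics/fin.png

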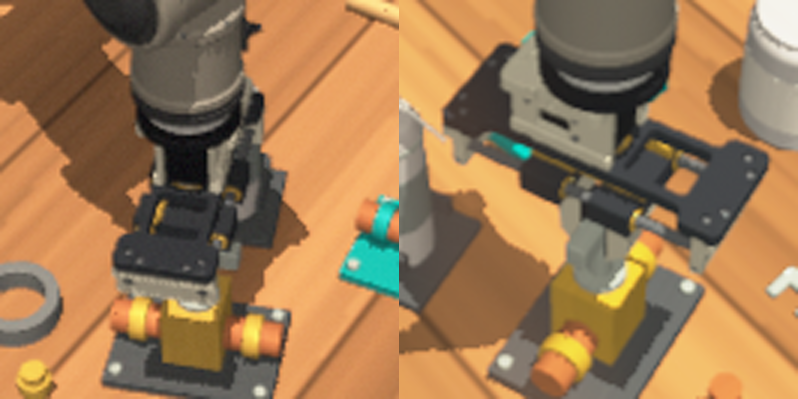

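The crops show the collar flat on the brass (collar top 0.080, T-bar top about 0.14). The cap reads 0.178, so it is back up, and the round-knob key has not moved. Handing in.

```bash
python3 -c "
from cell import robot
print(robot.hand_in())"
```

```text
the job is handed in; nothing more can be done
None
```

I pressed the nozzle cap fully down and it sprang back. The T-bar key is in the brass valve's socket with its collar on the brass, still gripped and pressed down with about 20 N, and the job is handed in (no verdict was returned).

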